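# Slip check of two feeding dishes on a tilt board

### The job

Do a slip check of the two feeding dishes: take the tilt board by its bar handle and raise it slowly until the round dish starts to slide by itself, then stop and hold that angle while it eases down gently (it must not shoot down) to the lip at the lower edge. Let go and leave the board standing at that angle, with the square rubber-soled dish still in its place. Do not touch either dish, and leave the other things on the bench alone.

Things in the scene. Friction and masses are not known exactly. Their poses are not given: they have to be found in the camera images.
- stand: Fixed slip-test stand: white base plate 340 x 280 x 12 mm that carries the hinged metal board. Origin: centre of the base's underside, on the bench. Its x axis (level) points from the board's handle towards its hinge, that is, downhill when the board is raised; y runs along the hinge, z up. Position and yaw differ each time. At its +y edge stands an angle scale, a thin steel arc with a stay back to the hinge, 210 mm from the hinge axis, up to 200 mm above the bench.
- board (a joint): Tilt of the board, rad: 0 level (start), grows as the handle end is lifted, end stop at 0.75. The hinge is stiff: the board stays at whatever angle it is left. Lifting takes about 9 to 13 N at the handle.
- board_face (a point): Centre of the board's upper face, 300 mm (x, downhill) x 240 mm (y); turns with the board: x points down the board to the hinge and the lip, y along the hinge, z out of the face. Level, it is 54 mm above the bench. The lip at the lower edge is 18 mm high over the face; its inner face lies at x = +132 mm here, so the round dish against it has its origin at x = +92 mm.
- board_hinge (a point): On the hinge axis (along the stand's y), at the middle of the board's lower edge, 50 mm above the bench, 150 mm along +x from the stand's origin.
- board_handle (a point): Middle of the handle: a round steel bar, 12 mm thick, 120 mm long, parallel to the hinge, 60 mm beyond the board's upper edge, carried on two rods at its ends, open below and between. At level it is 62 mm above the bench, 360 mm from the hinge axis along -x and 12 mm above it. It moves on an arc about the hinge, up and towards it. The round bar can be pinched from above by fingers that close along the stand's x; it may turn in the grip.
- round_dish: Round white ceramic dish with bare glazed foot, 80 mm across, 26 mm high, about 160 g, open on top. Origin: centre of its underside. Starts near the upper end of the board, at x = -90 to -60 mm in board_face, on the left or right half (60 mm from the midline), not always the same half. It starts to slide at a board tilt that differs from time to time, between 0.21 and 0.43 rad, and once it slides it keeps on to the lip.
- square_dish: Square white ceramic dish on a black rubber sole, 78 x 78 mm, 28 mm high, about 180 g. Origin: centre of its underside. Starts beside the round dish on the other half of the board. It would slide too, at a tilt about 0.08 rad or more above that of the round dish.
- water_bottle: Bystander: standing clear bottle with white cap, 72 mm across, 190 mm high. Origin: centre of its underside.
- small_tub: Bystander: open cream plastic tub, 200 x 150 x 90 mm. Origin: centre of its underside.
- brush: Bystander: hand brush lying on the bench to the left. Origin: at its underside.

How it is judged:
By the outcome, as a careful person would: the job done as asked, in the order asked, and still so for the second after the job is handed in, with the robot touching nothing.
It also fails if it takes over 72 s, if anything falls off the work surface, if the arm or the gripper's body presses on something with over 40 N, if the wrist force passes 120 N, or if a joint passes its speed limit or range.

### The arm

A 6-joint arm with a two-finger parallel gripper is mounted at the origin on the work surface. World frame = base frame: x ahead of the robot, y to its left, z up, the work surface at z = 0. Lengths are in m, angles in rad, forces in N, time in s.
With the tool pointing down it reaches from about 0.35 to 0.975 m from the base axis. Payload 4.9 kg.
Tool frame: the origin (TCP) lies on the mounting face of the last link; the fingertips stand 173 mm ahead of it and the grasp point (between the pads) lies 155 mm ahead of it; x points along the fingers, z is the direction in which the jaws open and shut, and the axes are right-handed (so a half turn about x gives the same grasp; the last joint's range is limited). The gripper opens to 85 mm and grips with 20 to 120 N. Pads are 22 mm wide; open, the fingers measure 114 mm over their backs; the gripper's body (76 mm by 85 mm) begins 54 mm behind the grasp point. The pads swing forward as they close: fully open they stand 13 mm farther back than shut.
Start: joints at [-1.259, 0.053, 1.613, -0, 1.476, -0.119], TCP at [0.261, -0.568, 0.405] pointing down, gripper open.
Joint ranges: [-3.01, 3.01], [-1.01, 2.22], [0.06, 2.58], [-1.02, 4.17], [0.09, 2.62], [-3.14, 3.14]. Speed limits (rad/s): [2.57, 2.57, 3.14, 3.14, 3.14, 3.14].

### API

Orientations are given as a rotation vector (axis times angle).
In Python, from station import get_obs, get_image, get_calibration, finish_job, look_for, masks_of, tip_of gives the robot as it stands.
- The arm moves only by the tool carry_out, never from a script. Its argument "increments" is a list of rows, each a list of 3 entries, a list of its own where there are three numbers: the turn, a rotation vector about the world's x, y, z in units of 0.1 rad (1.0 is 0.1 rad), then the shift along the world's x, y, z in units of 20 mm (1.0 is 20 mm), then the opening, from 0 (shut) to 1 (fully open). A call has 1 to 8 rows; each row shifts and turns the pose as measured when the row begins; what a row does not reach is not made up. A row lasts 1/10 s, in which the tool goes at most 50 mm and 8.59 degrees, less where a joint would pass 70% of its speed; a pose out of reach is approached as far as the arm can. A call with a number of a shift or a turn outside -1 to 1 is refused whole. A call with a gripper value outside its range is refused whole. The fingers move at their own pace and stop on an object; "squeeze" is the grip in N (left out, the last holds). Time passes only in rows, so rows that do not move let the fingers close. It gives the time, the measured TCP pose, the force and the opening at its end, in the units of the state.
- get_obs(): the state, without advancing time (a new reading comes with each control period).
- get_image(name): name is "scene" or "top"; returns (picture, depth): 480x640x3 uint8, blue, green, red; 480x640 float32, m along the optical axis (not along the pixel's ray), 0 where there is no reading.
- get_calibration(name): a dict with "fx", "fy", "cx", "cy" (pixels), "position" and "orientation" of the camera in the world. Camera axes: x right, y down, z forward; pixel columns grow to the right and rows downward; lengths in m; the calibration is good to about 2 mm. A picture is of the moment at which its call begins. get_calibration takes no time and is no camera call.
- finish_job(): hands the job in, once; it reports no verdict.
Trained networks look in the newest picture that a camera, given by its name, has taken for a name from the list of things; names that differ only in an ending like _2 or _b are one class to them, and where a whole thing is asked for, a point or a joint stands for the part that bears it (a point fixed in the world has none). Each returns a list of dicts, best first, with "p" (0 to 1); they miss things now and then, are a little off and sometimes report something else, mostly with a low value. They report only what shows in the picture. A call takes as long as a camera call.
- look_for(camera, query): "centre" ([column, row] in pixels, amid what is visible of it).
- masks_of(camera, query): "region" (480x640 bool, what is visible of it) and "centre" ([column, row] in pixels, amid what is visible of it).
- tip_of(camera, query): "centre" ([column, row] in pixels: a listed point, or the origin of a listed thing).
The state is a dict: "t": time; "q": joint angles; "dq": joint speeds; "effort": joint torques, N m; "tool_pos": TCP position; "tool_rot": TCP orientation; "contact_force": force on the tool from outside, world axes, zero at the start; "wrist_torque": the same for the moment, N m; "opening": finger opening in m.
Only numpy, scipy, OpenCV 4.12 (cv2) and the standard library are available. Lean on these libraries where they do the work, as an engineer would, in place of code of your own. Each camera call takes 0.05 s, during which the arm holds its last target.

## Working session

There is one attempt and no reset: what is moved stays moved. The work goes in short steps, Python scripts to look and compute and a tool call to move; the robot and the scene stay as the last step left them, time stands still between calls to the robot, and variables do not carry over. Pictures are saved under pics/ and viewed, and the job is handed in when it is done.

Besides the shell and the picture viewer there is one more tool, called after "Emit:" as a command line: name --argument value ..., lists and objects as JSON in quotes. carry_out: Moves the arm, as the interface text tells. Shifts and turns lie within -1 to 1; 1 stands for 20 mm of shift or 0.1 rad of turn. Its arguments: {"type":"object","properties":{"increments":{"type":"array","items":{"type":"array"}},"squeeze":{"type":"number"}},"required":["increments"]}

```bash
mkdir -p pics
cat > h.py <<'E'
import numpy as np, cv2
from scipy.spatial.transform import Rotation as R
from station import *
def cal(n):
    c=get_calibration(n); o=np.array(c["orientation"],float)
    M=o if o.shape==(3,3) else (R.from_rotvec(o).as_matrix() if o.size==3 else R.from_quat(o).as_matrix())
    return c,M,np.array(c["position"])
def pt(n,uv,d):
    c,M,p=cal(n); return p+M@np.array([(uv[0]-c["cx"])/c["fx"]*d,(uv[1]-c["cy"])/c["fy"]*d,d])
def atz(n,uv,z):
    c,M,p=cal(n); r=M@np.array([(uv[0]-c["cx"])/c["fx"],(uv[1]-c["cy"])/c["fy"],1]); return p+r*(z-p[2])/r[2]
E
python3 - <<'E'
from h import *
for n in("scene","top"):
    im,d=get_image(n); cv2.imwrite(f"pics/{n}0.png",im); c=get_calibration(n); print(n,c)
    for q,z in(("board_handle",.062),("board_hinge",.05),("board_face",.054),("stand",0),("round_dish",.054),("square_dish",.054)):
        for r in tip_of(n,q)[:2]: print(q,r["p"],r["centre"],atz(n,r["centre"],z).round(4))
o=get_obs(); print(o)
E
```

```text
scene {'fx': 585.9939559131168, 'fy': 585.9939559131168, 'cx': 324.64564661929495, 'cy': 232.57581655771224, 'position': array([1.29673499, 0.46033881, 1.4486688 ]), 'orientation': array([-1.33663916, -2.42196525,  0.70662318])}
board_handle 0.71 [336.8, 279.8] [0.636  0.1067 0.062 ]
board_handle 0.26 [287.6, 269.2] [ 0.6797 -0.0228  0.062 ]
board_hinge 0.55 [246.4, 205.2] [ 0.561  -0.2485  0.05  ]
board_face 0.67 [283.5, 235.2] [ 0.5911 -0.0968  0.054 ]
stand 0.76 [281.6, 247.6] [ 0.602 -0.099  0.   ]
stand 0.21 [437.5, 342.2] [0.6233 0.4118 0.    ]
round_dish 0.71 [286.1, 268.1] [ 0.6755 -0.0309  0.054 ]
square_dish 0.92 [321.2, 243.9] [0.5584 0.0085 0.054 ]
top {'fx': 512.4343307823059, 'fy': 512.4343307823059, 'cx': 316.46692381059415, 'cy': 239.28076752893764, 'position': array([0.34042425, 0.01332686, 1.61857756]), 'orientation': array([-2.15822154,  2.1688425 , -0.11257445])}
board_handle 0.97 [287.7, 203.1] [0.6224 0.108  0.062 ]
board_hinge 0.76 [404.9, 222.0] [ 0.5635 -0.2534  0.05  ]
board_face 0.76 [355.2, 210.7] [ 0.5989 -0.1001  0.054 ]
board_face 0.73 [323.4, 225.1] [ 0.5546 -0.0016  0.054 ]
stand 0.72 [350.6, 212.9] [ 0.6008 -0.0893  0.    ]
round_dish 0.64 [330.7, 188.9] [ 0.6678 -0.025   0.054 ]
square_dish 0.62 [322.9, 225.9] [ 5.521e-01 -1.000e-04  5.400e-02]
{'t': 0.7, 'q': array([-1.25899644e+00,  5.26664391e-02,  1.61287183e+00, -3.13936522e-05,
        1.47601230e+00, -1.19015369e-01]), 'dq': array([-0.00146848, -0.001013  , -0.0003145 , -0.00067773, -0.0016758 ,
        0.00121949]), 'effort': array([-2.83254337e-05, -3.93560958e+01, -3.70366609e+01, -1.49681759e-04,
        4.27345085e-04, -2.29945846e-05]), 'tool_pos': array([ 0.26099052, -0.56787944,  0.40474125]), 'tool_rot': array([ 0.88623299,  1.38273476, -0.88631656]), 'contact_force': array([-0.10693891,  0.20398756, -0.40036513]), 'wrist_torque': array([ 0.00101676, -0.06830535,  0.02709388]), 'opening': 0.08527452853435237}
```

View pics/scene0.png

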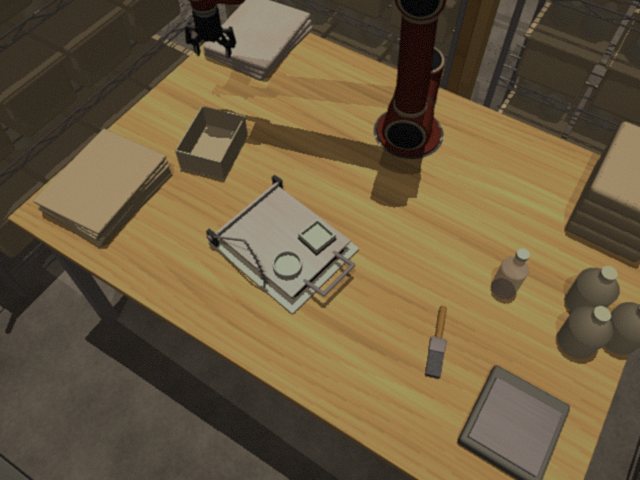

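View pics/top0.png

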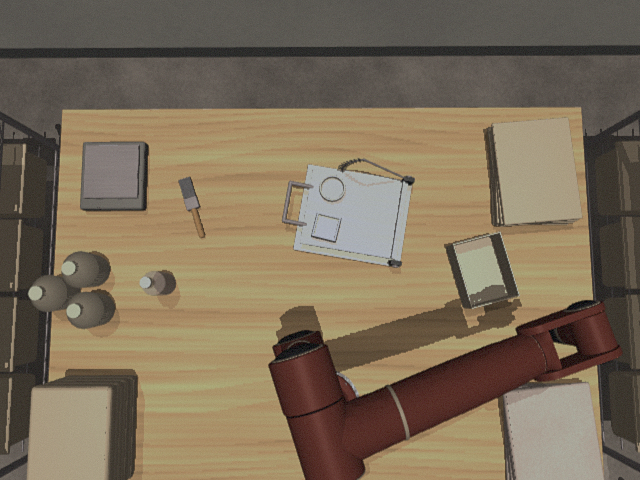

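Run:
```python
from h import *
# refine: depth edges, bar segmentation in top
im,d=get_image("top"); 
c=im[150:260,260:430]; cv2.imwrite("pics/crop.png",cv2.resize(c,None,fx=4.6,fy=4.6,interpolation=cv2.INTER_CUBIC))
for q in("board","board_handle","board_face"):
    for r in masks_of("top",q)[:1]:
        m=r["region"]; print(q,r["p"],r["centre"],m.sum(),cv2.minAreaRect(np.argwhere(m)[:,::-1].astype(np.float32)))
o=get_obs(); T=R.from_rotvec(o["tool_rot"]).as_matrix(); print(T.round(3))
```

```text
board 0.91 [359.0, 214.4] 6800 ((343.1867370605469, 211.49362182617188), (121.04317474365234, 78.05640411376953), 8.930590629577637)
board_handle 0.57 [361.7, 213.5] 6350 ((343.2027282714844, 211.78378295898438), (119.35365295410156, 77.7607192993164), 9.462322235107422)
[[ 0.     0.909  0.418]
 [-0.     0.418 -0.909]
 [-1.     0.     0.   ]]
```

View pics/crop.png

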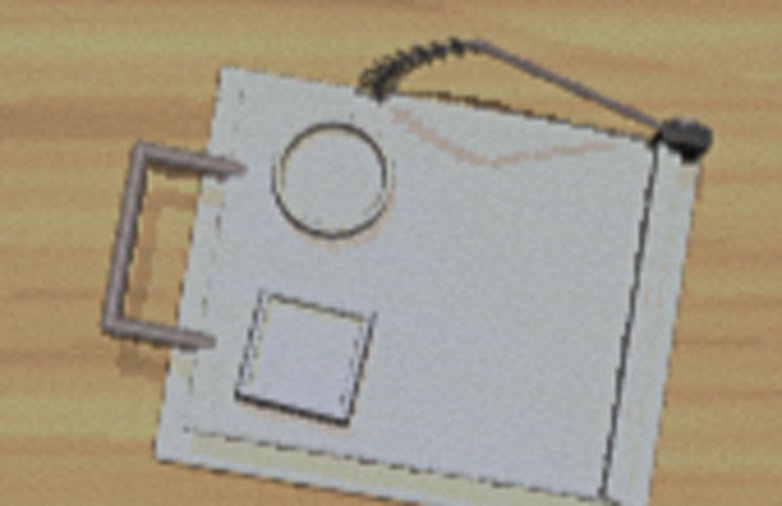

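Run:
```python
from h import *
def cp(u,v): return (260+u/4.6-.4,150+v/4.6-.4)
a=atz("top",cp(142,152),.062); b=atz("top",cp(112,325),.062); print(a,b,(a+b)/2,np.degrees(np.arctan2(*(a-b)[[1,0]])))
a=atz("top",cp(655,140),.07); b=atz("top",cp(603,495),.07); print(a,b,(a+b)/2,np.degrees(np.arctan2(*(a-b)[[1,0]])))
a=atz("top",cp(222,68),.012); b=atz("top",cp(157,458),.012); print(a,b,(a+b)/2,np.degrees(np.arctan2(*(a-b)[[1,0]])))
# bar from depth in top and scene
for n in("top","scene"):
    im,d=get_image(n); c,M,p=cal(n)
    v,u=np.mgrid[0:480,0:640]; P=np.stack([(u-c["cx"])/c["fx"]*d,(v-c["cy"])/c["fy"]*d,d],-1)@M.T+p
    s=np.array([-.161,-.987]);h=np.array([.6225,.108])
    e=(P[...,:2]-h)@s; y=(P[...,:2]-h)@np.array([.987,-.161])
    m=(abs(e)<.025)&(abs(y)<.05)&(P[...,2]>.045)&(P[...,2]<.09)&(d>0)
    Q=P[m]; print(n,m.sum(),Q.mean(0)); 
    pc=np.linalg.svd(Q[:,:2]-Q[:,:2].mean(0))[2][0]; print(np.degrees(np.arctan2(pc[1],pc[0])), Q[:,2].min(),Q[:,2].max())
    q2=P[(abs(e)<.03)&(abs(y)<.09)&(P[...,2]>.045)&(P[...,2]<.09)&(d>0)]; yy=(q2[:,:2]-h)@np.array([.987,-.161]); print(yy.min(),yy.max())
```

```text
[0.6865505  0.09950078 0.062     ] [0.56914863 0.11942172 0.062     ] [0.62784956 0.10946125 0.062     ] -9.630319695257862
[ 0.69098553 -0.24407594  0.07      ] [ 0.4532851  -0.20449308  0.07      ] [ 0.57213531 -0.22428451  0.07      ] -9.454376748687235
[0.75694042 0.04656654 0.012     ] [0.48440714 0.09182303 0.012     ] [0.62067378 0.06919478 0.012     ] -9.428419560202128
top 131 [0.62065625 0.11123774 0.06633996]
172.03729756296062 0.052338140683015455 0.0765423826636853
-0.06025822993154933 0.07287641611268829
scene 187 [0.61965697 0.10968246 0.06421742]
-5.898988380866612 0.05333886326123216 0.07279939060861973
-0.0596965553789307 0.07544151190653688
```

Emit:
carry_out --increments '[[[0,0,-0.2],[0.54,1,0.2],0.55],[[0,0,-0.2],[0.54,1,0.2],0.55],[[0,0,-0.2],[0.54,1,0.2],0.55],[[0,0,-0.2],[0.54,1,0],0.55],[[0,0,-0.2],[0.54,1,0],0.55],[[0,0,-0.2],[0.54,1,0],0.55],[[0,0,-0.2],[0.54,1,0],0.55],[[0,0,-0.2],[0.54,1,0],0.55]]'

```text
t: 1.8
tool_pos: [0.3483, -0.404, 0.4172]
tool_rot: [1.016, 1.32, -1.016]
contact_force: [0.0, 0.8, 0.2]
opening: 0.0474
```

Emit:
carry_out --increments '[[[0,0,-0.2],[0.54,1,0],0.55],[[0,0,-0.2],[0.54,1,0],0.55],[[0,0,-0.2],[0.54,1,0],0.55],[[0,0,-0.2],[0.54,1,0],0.55],[[0,0,-0.2],[0.54,1,0],0.55],[[0,0,-0.2],[0.54,1,0],0.55],[[0,0,-0.2],[0.54,1,0],0.55],[[0,0,-0.2],[0.54,1,0],0.55]]'

```text
t: 2.6
tool_pos: [0.4372, -0.2367, 0.4185]
tool_rot: [1.14, 1.247, -1.141]
contact_force: [0.1, -0.6, 0.7]
opening: 0.0472
```

Emit:
carry_out --increments '[[[0,0,-0.2],[0.54,1,0],0.55],[[0,0,-0.2],[0.54,1,0],0.55],[[0,0,-0.2],[0.54,1,0],0.55],[[0,0,-0.2],[0.54,1,0],0.55],[[0,0,-0.2],[0.54,1,0],0.55],[[0,0,-0.2],[0.54,1,0],0.55],[[0,0,-0.2],[0.54,1,0],0.55],[[0,0,-0.2],[0.54,1,0],0.55]]'

```text
t: 3.4
tool_pos: [0.5262, -0.0691, 0.4198]
tool_rot: [1.263, 1.165, -1.263]
contact_force: [-0.8, -0.1, 0.3]
opening: 0.0469
```

```bash
cat > st.py <<'E'
from h import *
o=get_obs();T=R.from_rotvec(o["tool_rot"]).as_matrix();print(o["t"],o["tool_pos"].round(4),"zaxis",np.degrees(np.arctan2(T[1,2],T[0,2])).round(2),"xax",T[:,0].round(3),o["contact_force"].round(1),o["opening"],o["q"].round(2))
E
python3 st.py
```

```text
3.4 [ 0.5262 -0.0691  0.4198] zaxis -94.31 xax [ 0.005 -0.005 -1.   ] [-0.8 -0.1  0.3] 0.04691785096099005 [-0.27 -0.18  1.81 -0.    1.51  1.38]
```

Emit:
carry_out --increments '[[[0,0,-0.12],[0.6,1,0],0.55],[[0,0,-0.12],[0.6,1,0],0.55],[[0,0,-0.12],[0.6,1,0],0.55],[[0,0,-0.12],[0.6,1,0],0.55],[[0,0,-0.12],[0.6,1,0],0.55],[[0,0,-0.12],[0.6,1,0],0.55],[[0,0,-0.12],[0.6,1,0],0.55],[[0,0,-0.1],[0.6,1,0],0.55]]'

```text
t: 4.2
tool_pos: [0.6254, 0.0985, 0.4204]
tool_rot: [1.334, 1.113, -1.333]
contact_force: [0.5, 0.4, 0.5]
opening: 0.0469
```

```bash
python3 st.py;python3 - <<'E'
from h import *
im,d=get_image("scene"); c=im[130:330,180:420]; cv2.imwrite("pics/s1.png",cv2.resize(c,None,fx=3,fy=3)); 
for r in tip_of("scene","board_handle")[:2]: print(r["p"],r["centre"],atz("scene",r["centre"],.062))
E
```

```text
4.2 [0.6254 0.0985 0.4204] zaxis -99.9 xax [ 0.006 -0.006 -1.   ] [0.5 0.4 0.5] 0.046908887113383146 [ 0.04  0.06  1.58 -0.01  1.5   1.78]
0.93 [335.0, 279.1] [0.63682143 0.1014868  0.062     ]
```

View pics/s1.png

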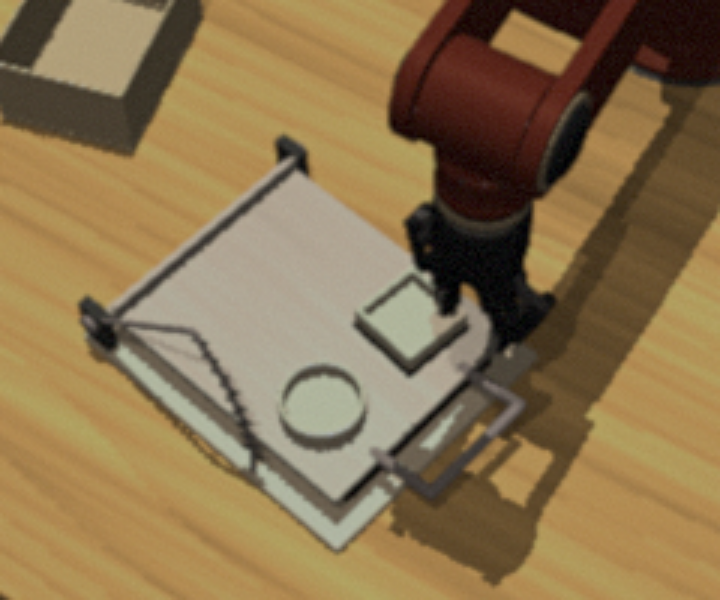

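Emit:
carry_out --increments '[[[0,0,0],[0,0.5,-1],0.55],[[0,0,0],[0,0,-1],0.55],[[0,0,0],[0,0,-1],0.55],[[0,0,0],[0,0,-1],0.55],[[0,0,0],[0,0,-1],0.55],[[0,0,0],[0,0,-1],0.55],[[0,0,0],[0,0,0],0.55]]'

```text
t: 5.0
tool_pos: [0.6242, 0.1072, 0.298]
tool_rot: [1.331, 1.112, -1.33]
contact_force: [-0.8, 0.7, -1.2]
opening: 0.0472
```

```bash
python3 st.py;python3 - <<'E'
from h import *
im,d=get_image("scene"); c=im[190:330,250:420]; cv2.imwrite("pics/s2.png",cv2.resize(c,None,fx=4.5,fy=4.5)); 
c,M,p=cal("scene"); o=get_obs()
v,u=np.mgrid[0:480,0:640]; print(atz("scene",(180+477/3,130+446/3),.062))
E
```

```text
5.0 [0.6242 0.1072 0.298 ] zaxis -99.71 xax [ 0.008 -0.008 -1.   ] [-0.8  0.7 -1.2] 0.047219553536107475 [ 0.05  0.16  1.69 -0.01  1.29  1.8 ]
[0.62994399 0.10986761 0.062     ]
```

View pics/s2.png

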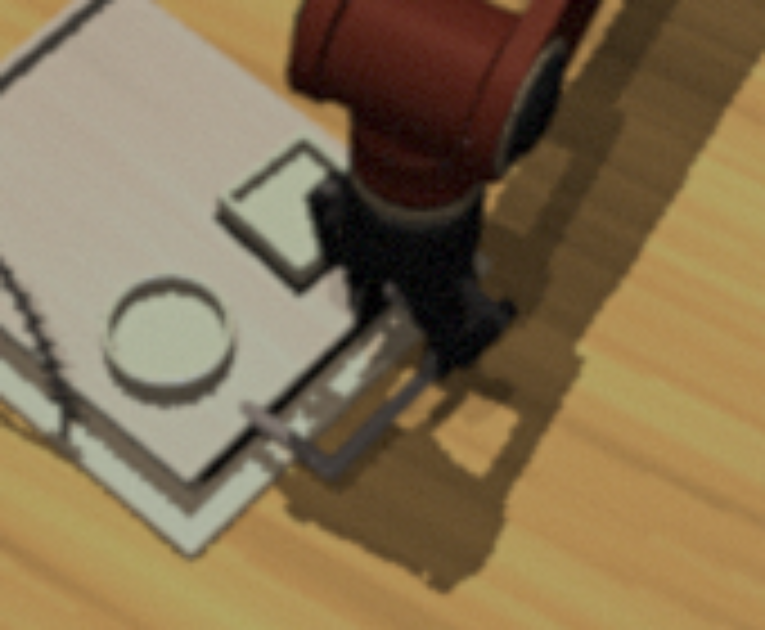

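Emit:
carry_out --increments '[[[0,0,0],[0.1,0.1,-1],0.55],[[0,0,0],[0,0,-1],0.55],[[0,0,0],[0,0,-1],0.55],[[0,0,0],[0,0,-0.9],0.55],[[0,0,0],[0,0,0],0.55]]'

```text
t: 5.55
tool_pos: [0.6301, 0.1078, 0.2305]
tool_rot: [1.342, 1.1, -1.316]
contact_force: [-0.2, -0.2, -0.4]
opening: 0.0468
```

```bash
python3 st.py;python3 - <<'E'
from h import *
im,d=get_image("scene"); c=im[190:330,250:420]; cv2.imwrite("pics/s3.png",cv2.resize(c,None,fx=4.5,fy=4.5)); 
E
```

```text
5.55 [0.6301 0.1078 0.2305] zaxis -99.77 xax [ 0.026 -0.008 -1.   ] [-0.2 -0.2 -0.4] 0.04684658746392247 [ 0.05  0.24  1.71 -0.01  1.16  1.8 ]
```

View pics/s3.png

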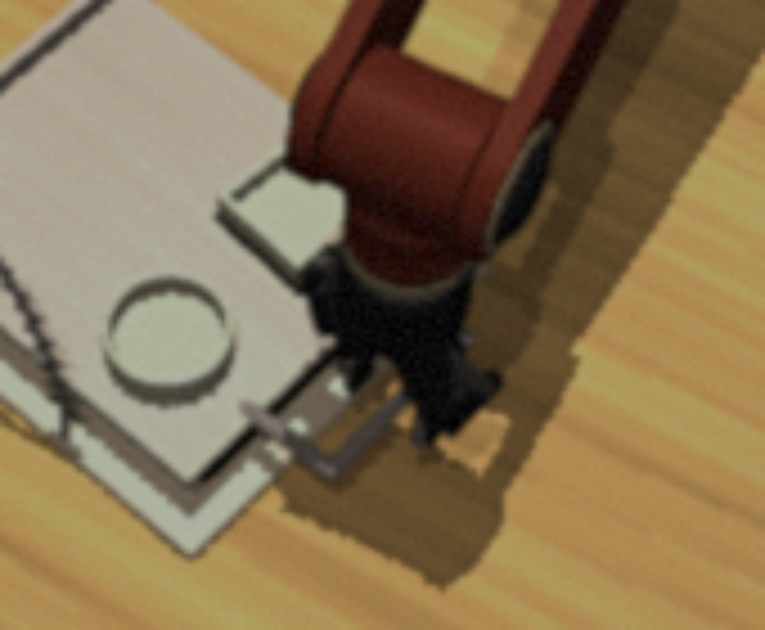

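Emit:
carry_out --increments '[[[0,0.25,0],[0,0.1,-0.7],0.55],[[0,0,0],[0,0,0],0.55]]'

```text
t: 5.8
tool_pos: [0.6322, 0.1098, 0.2214]
tool_rot: [1.333, 1.112, -1.33]
contact_force: [0.4, -0.8, -0.0]
opening: 0.0469
```

```bash
python3 st.py
```

```text
5.8 [0.6322 0.1098 0.2214] zaxis -99.78 xax [ 0.008 -0.007 -1.   ] [ 0.4 -0.8 -0. ] 0.04691698472594936 [ 0.06  0.26  1.7  -0.01  1.17  1.8 ]
```

Emit:
carry_out --increments '[[[0,0.05,0],[0,0,-0.3],0.55],[[0,0,0],[0,0,0],0.1],[[0,0,0],[0,0,0],0.05],[[0,0,0],[0,0,0],0.0],[[0,0,0],[0,0,0],0.0]]' --squeeze 40

```text
t: 6.3
tool_pos: [0.6331, 0.1087, 0.2173]
tool_rot: [1.328, 1.112, -1.334]
contact_force: [0.8, 3.7, -2.2]
opening: 0.0105
```

```bash
python3 st.py
```

```text
6.3 [0.6331 0.1087 0.2173] zaxis -99.77 xax [ 0.005 -0.011 -1.   ] [ 0.8  3.7 -2.2] 0.01045967612070589 [ 0.06  0.27  1.7  -0.01  1.17  1.8 ]
```

Emit:
carry_out --increments '[[[0,0,0],[0,0,0.2],0],[[0,0,0],[0,0,0.2],0],[[0,0,0],[0,-0.01,0.2],0],[[0,0,0],[0,-0.01,0.2],0],[[0,0,0],[0,-0.02,0.2],0],[[0,0,0],[0,-0.02,0.2],0],[[0,0,0],[0,-0.02,0.2],0],[[0,0,0],[0,-0.02,0.2],0]]'

```text
t: 7.1
tool_pos: [0.6318, 0.107, 0.2361]
tool_rot: [1.336, 1.11, -1.328]
contact_force: [6.7, 0.2, -11.6]
opening: 0.0107
```

```bash
cat > lk.py <<'E'
import sys
from h import *
o=get_obs();T=R.from_rotvec(o["tool_rot"]).as_matrix()
g=o["tool_pos"]+.155*T[:,0]; dz=o["tool_pos"][2]-.2173; s=(.012+dz)/.3602; a=np.arcsin(s)-.0333
# tool yaw frame: expected handle horizontal pull-in
hz=.36-.3602*np.cos(a+.0333); up=np.array([.167,.986]); act=-(o["tool_pos"][:2]-[.6331,.1087])@up
print("t",round(o["t"],2),"a",a.round(4),"hz exp",hz.round(4),"act",act.round(4),o["tool_pos"].round(4),"F",o["contact_force"].round(1),"xax",T[:,0].round(3),"yaw",np.degrees(np.arctan2(T[1,2],T[0,2])).round(1),o["opening"].round(4))
im,d=get_image("scene")
for q in("round_dish","square_dish"):
    r=masks_of("scene",q)
    if r: print(q,r[0]["p"],[round(float(x),1) for x in r[0]["centre"]],int(r[0]["region"].sum()))
if len(sys.argv)>1:
    c=im[130:330,180:420]; cv2.imwrite(f"pics/{sys.argv[1]}.png",cv2.resize(c,None,fx=3,fy=3))
E
python3 lk.py l1
```

```text
Traceback (most recent call last):
  File "lk.py", line 7, in <module>
    print("t",round(o["t"],2),"a",a.round(4),"hz exp",hz.round(4),"act",act.round(4),o["tool_pos"].round(4),"F",o["contact_force"].round(1),"xax",T[:,0].round(3),"yaw",np.degrees(np.arctan2(T[1,2],T[0,2])).round(1),o["opening"].round(4))
                                                                                                                                                                                                                       ^^^^^^^^^^^^^^^^^^
AttributeError: 'float' object has no attribute 'round'
```

```bash
sed -i 's/,o\["opening"\].round(4))/,round(float(o["opening"]),4))/' lk.py; python3 lk.py l1
```

```text
t 7.1 a 0.0523 hz exp 0.0011 act 0.0019 [0.6318 0.107  0.2361] F [  6.7   0.2 -11.6] xax [ 0.011 -0.006 -1.   ] yaw -99.9 0.0107
round_dish 0.62 [285.4, 264.4] 734
square_dish 0.84 [312.4, 238.5] 464
```

View pics/l1.png

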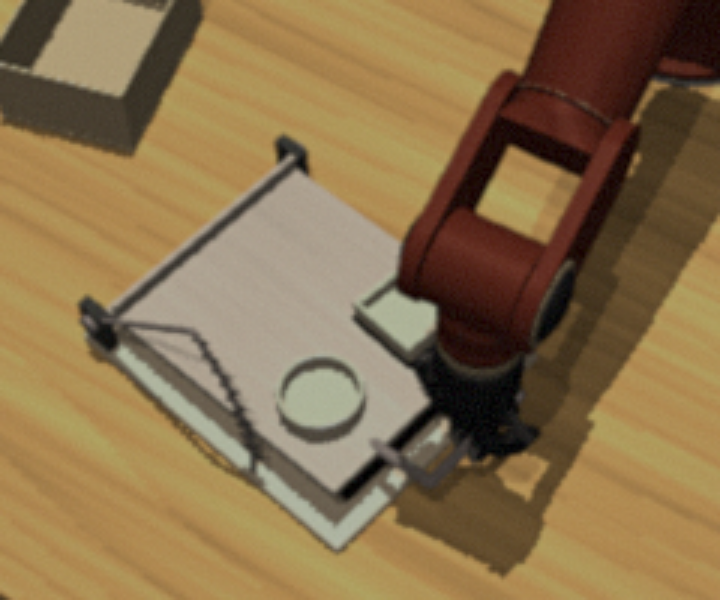

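Emit:
carry_out --increments '[[[0,0,0],[0,-0.01,0.28],0],[[0,0,0],[0,-0.02,0.28],0],[[0,0,0],[0,-0.02,0.28],0],[[0,0,0],[0,-0.02,0.28],0],[[0,0,0],[0,-0.03,0.28],0],[[0,0,0],[0,-0.03,0.28],0],[[0,0,0],[0,-0.03,0.28],0],[[0,0,0],[0,-0.03,0.28],0]]'

```text
t: 8.05
tool_pos: [0.6306, 0.1028, 0.266]
tool_rot: [1.342, 1.109, -1.325]
contact_force: [7.3, -0.6, -10.9]
opening: 0.0106
```

```bash
python3 lk.py
```

```text
t 8.05 a 0.1361 hz exp 0.005 act 0.0063 [0.6306 0.1028 0.266 ] F [  7.3  -0.6 -10.9] xax [ 0.015 -0.003 -1.   ] yaw -100.0 0.0106
round_dish 0.73 [285.5, 259.4] 662
square_dish 0.65 [312.9, 231.8] 539
```

Emit:
carry_out --increments '[[[0,0.03,0],[0.01,-0.03,0.26],0],[[0,0.03,0],[0.01,-0.03,0.26],0],[[0,0.03,0],[0.01,-0.03,0.26],0],[[0,0.03,0],[0.01,-0.04,0.26],0]]'

```text
t: 8.6
tool_pos: [0.6314, 0.0999, 0.281]
tool_rot: [1.338, 1.115, -1.333]
contact_force: [6.9, 0.3, -11.1]
opening: 0.0106
```

```bash
python3 lk.py
```

```text
t 8.6 a 0.1784 hz exp 0.0078 act 0.0089 [0.6314 0.0999 0.281 ] F [  6.9   0.3 -11.1] xax [ 0.006 -0.002 -1.   ] yaw -100.0 0.0106
round_dish 0.7 [283.0, 254.9] 686
square_dish 0.92 [311.2, 230.5] 534
```

```bash
cat >> lk.py <<'E'
def board(uv,h):
    ex=np.array([-.167*np.cos(a),-.986*np.cos(a),-np.sin(a)]); ez=np.array([-.167*np.sin(a),-.986*np.sin(a),np.cos(a)]); ey=np.array([.986,-.167,0])
    H=np.array([.627-.36*.167,.11-.36*.986,.05])+ez*(.004+h)
    c,M,p=cal("scene"); r=M@np.array([(uv[0]-c["cx"])/c["fx"],(uv[1]-c["cy"])/c["fy"],1])
    X=p+r*((H-p)@ez)/(r@ez)-H; return (1000*np.array([X@ex+.15,X@ey])).round(1)
for q in("round_dish","square_dish"):
    r=masks_of("scene",q)
    if r:
        m=r[0]["region"]; (e,_,_)=cv2.minAreaRect(np.argwhere(m)[:,::-1].astype(np.float32)); print(q,"board xy mm",board(r[0]["centre"],.015),board(e,.015))
E
python3 lk.py
```

```text
t 8.75 a 0.1801 hz exp 0.008 act 0.009 [0.6314 0.0998 0.2816] F [ 4.2 -0.4 -7.8] xax [ 0.006 -0.003 -1.   ] yaw -100.0 0.0099
round_dish 0.57 [283.3, 258.3] 737
square_dish 0.95 [311.5, 227.9] 525
round_dish board xy mm [-84.3  76.3] [-80.3  67.7]
square_dish board xy mm [-73.8 -45.7] [-71.1 -45.7]
```

```bash
cat > tr.py <<'E'
import sys,os
from h import *
o=get_obs();T=R.from_rotvec(o["tool_rot"]).as_matrix()
dz=o["tool_pos"][2]-.2173; a=np.arcsin((.012+dz)/.3602)-.0333
hz=.36-.3602*np.cos(a+.0333); up=np.array([.167,.986]); act=-(o["tool_pos"][:2]-[.6331,.1087])@up
print("t",round(o["t"],2),"a",a.round(4),"hz exp",hz.round(4),"act",act.round(4),"z",o["tool_pos"].round(4)[2],"F",o["contact_force"].round(1),"xax",T[:,0].round(3))
c,M,p=cal("scene")
ex=np.array([-.167*np.cos(a),-.986*np.cos(a),-np.sin(a)]); ez=np.array([-.167*np.sin(a),-.986*np.sin(a),np.cos(a)]); ey=np.array([.986,-.167,0])
def rect(im,h):
    H=np.array([.627-.36*.167,.11-.36*.986,.05])+ez*(.004+h)-ex*.15
    K=np.array([[c["fx"],0,c["cx"]],[0,c["fy"],c["cy"]],[0,0,1]])
    G=K@M.T@np.c_[ex,ey,H-p]   # (x,y,1) metres -> pixel
    S=np.array([[.001,0,-.19],[0,.001,-.14],[0,0,1]])
    return cv2.warpPerspective(im,G@S,(360,280),flags=cv2.INTER_CUBIC|cv2.WARP_INVERSE_MAP)
im,d=get_image("scene"); r=rect(im,.02)
n=sys.argv[1] if len(sys.argv)>1 else "x"; cv2.imwrite(f"pics/r_{n}.png",cv2.resize(r,None,fx=2,fy=2)); cv2.imwrite(f"pics/f_{n}.png",cv2.resize(im[130:330,180:420],None,fx=3,fy=3))
g=cv2.cvtColor(r,cv2.COLOR_BGR2GRAY)
if not os.path.exists("ref.npy"): np.save("ref.npy",g)
else:
    ref=np.load("ref.npy"); u,v,w,h=eval(open("box.txt").read())
    t=ref[v:v+h,u:u+w]; s=g[max(v-15,0):v+h+15,max(u-25,0):]; q=cv2.matchTemplate(s,t,cv2.TM_CCOEFF_NORMED); _,mx,_,l=cv2.minMaxLoc(q); print("ROUND shift mm",l[0]-min(25,u),l[1]-min(15,v),"score",round(mx,3))
E
python3 tr.py r0
```

```text
t 9.0 a 0.1801 hz exp 0.008 act 0.009 z 0.2816 F [ 5.3 -1.2 -9.2] xax [ 0.006 -0.003 -1.   ]
```

View pics/r_r0.png

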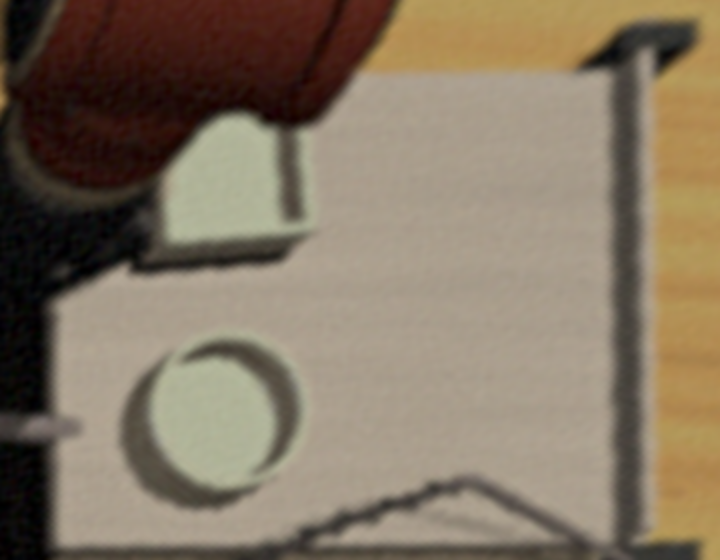

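```bash
echo "(58,163,97,93)" > box.txt
cat >> tr.py <<'E'
if 'ref' in globals():
    u,v,w,h=104,112,54,24; t=ref[v:v+h,u:u+w]; s=g[v-12:v+h+12,u-12:u+w+40]; q=cv2.matchTemplate(s,t,cv2.TM_CCOEFF_NORMED); _,mx,_,l=cv2.minMaxLoc(q); print("SQUARE shift mm",l[0]-12,l[1]-12,"score",round(mx,3))
E
```

```text
(no output)
```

Emit:
carry_out --increments '[[[0,0.02,0],[0,-0.04,0.22],0],[[0,0.02,0],[0,-0.04,0.22],0],[[0,0,0],[0,-0.04,0.22],0]]'

```text
t: 9.35
tool_pos: [0.6314, 0.0977, 0.2903]
tool_rot: [1.338, 1.118, -1.334]
contact_force: [6.0, 0.3, -10.6]
opening: 0.0103
```

```bash
python3 tr.py r1
```

```text
t 9.35 a 0.2049 hz exp 0.01 act 0.0111 z 0.2903 F [  6.    0.3 -10.6] xax [ 0.004 -0.001 -1.   ]
ROUND shift mm 0 0 score 0.99
SQUARE shift mm 0 0 score 0.993
```

Emit:
carry_out --increments '[[[0,0,0],[0,-0.04,0.18],0],[[0,0,0],[0,-0.04,0.18],0]]'

```text
t: 9.6
tool_pos: [0.6311, 0.0964, 0.2949]
tool_rot: [1.339, 1.119, -1.333]
contact_force: [6.8, 0.2, -11.1]
opening: 0.0106
```

```bash
python3 tr.py
```

```text
t 9.6 a 0.2181 hz exp 0.0111 act 0.0125 z 0.2949 F [  6.8   0.2 -11.1] xax [ 0.004  0.    -1.   ]
ROUND shift mm 0 0 score 0.987
SQUARE shift mm 0 0 score 0.993
```

Emit:
carry_out --increments '[[[0,0,0],[0,-0.04,0.18],0],[[0,0,0],[0,-0.03,0.18],0]]'

```text
t: 9.85
tool_pos: [0.6309, 0.0951, 0.2992]
tool_rot: [1.341, 1.119, -1.333]
contact_force: [7.3, -0.3, -11.2]
opening: 0.0104
```

```bash
python3 tr.py
```

```text
t 9.85 a 0.2304 hz exp 0.0123 act 0.0138 z 0.2992 F [  7.3  -0.3 -11.2] xax [ 0.005  0.001 -1.   ]
ROUND shift mm -1 0 score 0.985
SQUARE shift mm 0 0 score 0.991
```

Emit:
carry_out --increments '[[[0,0,0],[0.01,-0.03,0.15],0],[[0,0,0],[0.01,-0.03,0.15],0]]'

```text
t: 10.1
tool_pos: [0.6309, 0.0942, 0.3023]
tool_rot: [1.341, 1.12, -1.333]
contact_force: [6.3, 0.2, -10.0]
opening: 0.0106
```

```bash
python3 tr.py
```

```text
t 10.1 a 0.2394 hz exp 0.0131 act 0.0147 z 0.3023 F [  6.3   0.2 -10. ] xax [ 0.004  0.002 -1.   ]
ROUND shift mm -1 0 score 0.981
SQUARE shift mm 0 0 score 0.99
```

Emit:
carry_out --increments '[[[0,0,0],[0.01,-0.03,0.15],0],[[0,0,0],[0.01,-0.03,0.15],0]]'

```text
t: 10.35
tool_pos: [0.6309, 0.0932, 0.3051]
tool_rot: [1.341, 1.122, -1.334]
contact_force: [6.1, -0.3, -10.7]
opening: 0.0103
```

```bash
python3 tr.py
```

```text
t 10.35 a 0.2475 hz exp 0.0139 act 0.0156 z 0.3051 F [  6.1  -0.3 -10.7] xax [ 0.003  0.003 -1.   ]
ROUND shift mm -1 0 score 0.979
SQUARE shift mm -1 0 score 0.988
```

Emit:
carry_out --increments '[[[0,0,0],[0.01,-0.03,0.15],0],[[0,0,0],[0.01,-0.03,0.15],0]]'

```text
t: 10.6
tool_pos: [0.6309, 0.0923, 0.3078]
tool_rot: [1.341, 1.123, -1.334]
contact_force: [6.3, 0.1, -10.2]
opening: 0.0107
```

```bash
python3 tr.py
```

```text
t 10.6 a 0.2554 hz exp 0.0147 act 0.0165 z 0.3078 F [  6.3   0.1 -10.2] xax [ 0.002  0.004 -1.   ]
ROUND shift mm -1 0 score 0.976
SQUARE shift mm -3 1 score 0.985
```

Emit:
carry_out --increments '[[[0,0,0],[0.01,-0.03,0.15],0],[[0,0,0],[0.01,-0.03,0.15],0]]'

```text
t: 10.85
tool_pos: [0.6309, 0.0914, 0.3105]
tool_rot: [1.342, 1.125, -1.334]
contact_force: [5.9, -0.5, -11.0]
opening: 0.0102
```

```bash
python3 tr.py r2
```

```text
t 10.85 a 0.2629 hz exp 0.0155 act 0.0174 z 0.3105 F [  5.9  -0.5 -11. ] xax [ 0.001  0.005 -1.   ]
ROUND shift mm -1 0 score 0.973
SQUARE shift mm -3 1 score 0.986
```

View pics/r_r2.png

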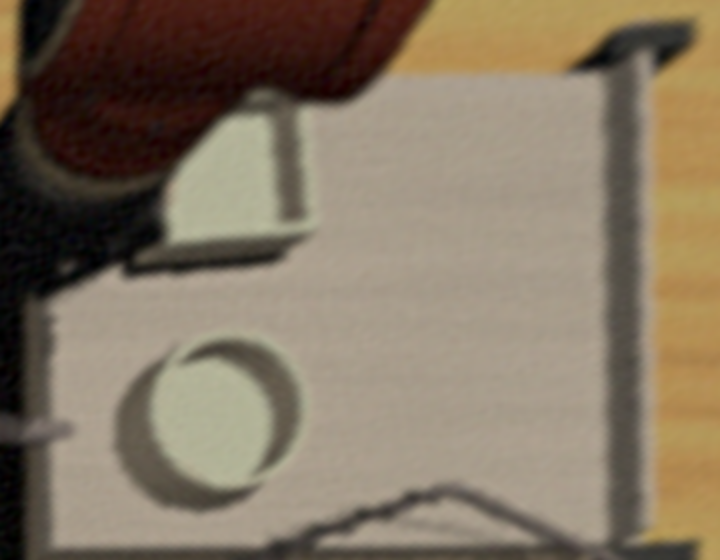

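Emit:
carry_out --increments '[[[0,0,0],[0.01,-0.04,0.16],0],[[0,0,0],[0.01,-0.03,0.16],0]]'

```text
t: 11.1
tool_pos: [0.6309, 0.0903, 0.3134]
tool_rot: [1.342, 1.126, -1.334]
contact_force: [7.1, -0.8, -10.7]
opening: 0.0104
```

```bash
cp ref.npy ref_old.npy; rm ref.npy
python3 - <<'E'
import cv2,numpy as np
g=cv2.cvtColor(cv2.resize(cv2.imread("pics/r_r2.png"),(360,280),interpolation=cv2.INTER_AREA),cv2.COLOR_BGR2GRAY);np.save("ref.npy",g)
E
sed -i 's/u,v,w,h=104,112,54,24/u,v,w,h=140,70,24,60/' tr.py; python3 tr.py
```

```text
t 11.1 a 0.2715 hz exp 0.0164 act 0.0185 z 0.3134 F [  7.1  -0.8 -10.7] xax [ 0.     0.007 -1.   ]
ROUND shift mm 0 0 score 0.993
SQUARE shift mm 0 0 score 0.993
```

Emit:
carry_out --increments '[[[0,0,0],[0.01,-0.03,0.16],0],[[0,0,0],[0.01,-0.03,0.16],0]]'

```text
t: 11.35
tool_pos: [0.6309, 0.0893, 0.3163]
tool_rot: [1.342, 1.128, -1.335]
contact_force: [5.7, -0.2, -10.9]
opening: 0.0106
```

```bash
python3 tr.py
```

```text
t 11.35 a 0.28 hz exp 0.0173 act 0.0195 z 0.3163 F [  5.7  -0.2 -10.9] xax [-0.001  0.007 -1.   ]
ROUND shift mm 0 0 score 0.991
SQUARE shift mm 0 0 score 0.992
```

Emit:
carry_out --increments '[[[0,0,0],[0.01,-0.03,0.16],0],[[0,0,0],[0.01,-0.03,0.16],0]]'

```text
t: 11.6
tool_pos: [0.6309, 0.0883, 0.3193]
tool_rot: [1.342, 1.129, -1.335]
contact_force: [6.5, -0.4, -10.6]
opening: 0.0106
```

```bash
python3 tr.py
```

```text
t 11.6 a 0.2887 hz exp 0.0183 act 0.0205 z 0.3193 F [  6.5  -0.4 -10.6] xax [-0.002  0.008 -1.   ]
ROUND shift mm 0 0 score 0.99
SQUARE shift mm 0 0 score 0.995
```

Emit:
carry_out --increments '[[[0,0,0],[0.01,-0.03,0.16],0],[[0,0,0],[0.01,-0.03,0.16],0]]'

```text
t: 11.85
tool_pos: [0.6309, 0.0872, 0.3222]
tool_rot: [1.342, 1.13, -1.336]
contact_force: [5.9, -0.0, -11.3]
opening: 0.0101
```

```bash
python3 tr.py
```

```text
t 11.85 a 0.2972 hz exp 0.0193 act 0.0215 z 0.3222 F [  5.9  -0.  -11.3] xax [-0.003  0.009 -1.   ]
ROUND shift mm 0 0 score 0.99
SQUARE shift mm 0 0 score 0.988
```

Emit:
carry_out --increments '[[[0,-0.02,0],[0.01,-0.03,0.16],0],[[0,-0.02,0],[0.01,-0.03,0.16],0]]'

```text
t: 12.1
tool_pos: [0.6306, 0.0862, 0.3248]
tool_rot: [1.343, 1.13, -1.335]
contact_force: [4.9, -0.4, -11.2]
opening: 0.0107
```

```bash
python3 tr.py
```

```text
t 12.1 a 0.3049 hz exp 0.0202 act 0.0226 z 0.3248 F [  4.9  -0.4 -11.2] xax [-0.002  0.009 -1.   ]
ROUND shift mm -1 0 score 0.987
SQUARE shift mm 0 0 score 0.989
```

Emit:
carry_out --increments '[[[0,-0.02,0],[0.01,-0.03,0.16],0],[[0,-0.02,0],[0.01,-0.03,0.16],0]]'

```text
t: 12.35
tool_pos: [0.6303, 0.085, 0.3283]
tool_rot: [1.343, 1.13, -1.334]
contact_force: [3.8, -0.6, -12.6]
opening: 0.0103
```

```bash
python3 tr.py
```

```text
t 12.35 a 0.3152 hz exp 0.0214 act 0.0238 z 0.3283 F [  3.8  -0.6 -12.6] xax [-0.001  0.009 -1.   ]
ROUND shift mm -1 0 score 0.987
SQUARE shift mm 0 0 score 0.987
```

Emit:
carry_out --increments '[[[0,0,0],[0.01,-0.03,0.15],0],[[0,0,0],[0.01,-0.03,0.15],0]]'

```text
t: 12.6
tool_pos: [0.6303, 0.0835, 0.3332]
tool_rot: [1.341, 1.13, -1.336]
contact_force: [4.6, -1.2, -11.1]
opening: 0.0108
```

```bash
python3 tr.py
```

```text
t 12.6 a 0.3298 hz exp 0.0233 act 0.0253 z 0.3332 F [  4.6  -1.2 -11.1] xax [-0.003  0.008 -1.   ]
ROUND shift mm -1 0 score 0.981
SQUARE shift mm 0 0 score 0.985
```

Emit:
carry_out --increments '[[[0,0,0],[0.01,-0.03,0.12],0],[[0,0,0],[0.01,-0.03,0.12],0]]'

```text
t: 12.85
tool_pos: [0.6304, 0.0819, 0.3378]
tool_rot: [1.34, 1.131, -1.338]
contact_force: [2.9, -2.1, -12.8]
opening: 0.0106
```

```bash
python3 tr.py
```

```text
t 12.85 a 0.3433 hz exp 0.025 act 0.0269 z 0.3378 F [  2.9  -2.1 -12.8] xax [-0.005  0.008 -1.   ]
ROUND shift mm -1 0 score 0.978
SQUARE shift mm 0 -1 score 0.98
```

Emit:
carry_out --increments '[[[0,-0.02,0],[0.01,-0.02,0.08],0],[[0,-0.02,0],[0.01,-0.02,0.08],0]]'

```text
t: 13.1
tool_pos: [0.6302, 0.0809, 0.3405]
tool_rot: [1.34, 1.13, -1.338]
contact_force: [1.3, -1.5, -12.4]
opening: 0.0106
```

```bash
python3 tr.py r3
```

```text
t 13.1 a 0.3514 hz exp 0.0261 act 0.0279 z 0.3405 F [  1.3  -1.5 -12.4] xax [-0.005  0.007 -1.   ]
ROUND shift mm -1 0 score 0.97
SQUARE shift mm 0 -1 score 0.977
```

Emit:
carry_out --increments '[[[0,-0.02,0],[0.01,-0.03,0.08],0],[[0,-0.02,0],[0.01,-0.03,0.08],0]]'

```text
t: 13.35
tool_pos: [0.6299, 0.0798, 0.343]
tool_rot: [1.341, 1.13, -1.337]
contact_force: [0.2, -0.3, -11.6]
opening: 0.0109
```

```bash
python3 tr.py r4
```

```text
t 13.35 a 0.3591 hz exp 0.0272 act 0.029 z 0.343 F [  0.2  -0.3 -11.6] xax [-0.004  0.008 -1.   ]
ROUND shift mm 2 0 score 0.964
SQUARE shift mm 0 -1 score 0.97
```

View pics/f_r4.png

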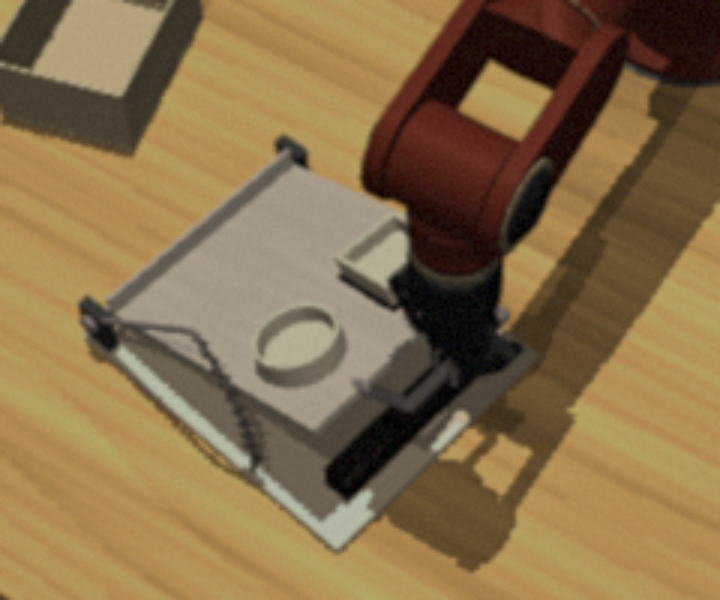

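Emit:
carry_out --increments '[[[0,0,0],[0,0,0],0]]'

```text
t: 13.5
tool_pos: [0.6299, 0.0797, 0.3434]
tool_rot: [1.34, 1.13, -1.337]
contact_force: [2.1, -2.2, -12.2]
opening: 0.0104
```

```bash
python3 tr.py
```

```text
t 13.5 a 0.3603 hz exp 0.0273 act 0.0291 z 0.3434 F [  2.1  -2.2 -12.2] xax [-0.004  0.007 -1.   ]
ROUND shift mm 7 1 score 0.963
SQUARE shift mm 0 -1 score 0.971
```

Sliding: +8 mm. I'll hold here and watch.

Emit:
carry_out --increments '[[[0,0,0],[0,0,0],0],[[0,0,0],[0,0,0],0],[[0,0,0],[0,0,0],0]]'

```text
t: 13.85
tool_pos: [0.6299, 0.0798, 0.3436]
tool_rot: [1.34, 1.13, -1.337]
contact_force: [0.6, -1.3, -11.5]
opening: 0.0105
```

```bash
python3 tr.py
```

```text
t 13.85 a 0.3606 hz exp 0.0274 act 0.0291 z 0.3436 F [  0.6  -1.3 -11.5] xax [-0.004  0.007 -1.   ]
ROUND shift mm 30 1 score 0.962
SQUARE shift mm 0 -1 score 0.97
```

Emit:
carry_out --increments '[[[0,0,0],[0,0,0],0],[[0,0,0],[0,0,0],0],[[0,0,0],[0,0,0],0],[[0,0,0],[0,0,0],0]]'

```text
t: 14.3
tool_pos: [0.6299, 0.0798, 0.3436]
tool_rot: [1.34, 1.13, -1.338]
contact_force: [0.6, -1.3, -11.5]
opening: 0.0104
```

```bash
python3 tr.py
```

```text
t 14.3 a 0.3608 hz exp 0.0274 act 0.0291 z 0.3436 F [  0.6  -1.3 -11.5] xax [-0.004  0.007 -1.   ]
ROUND shift mm 83 1 score 0.915
SQUARE shift mm 0 -1 score 0.968
```

Emit:
carry_out --increments '[[[0,0,0],[0,0,0],0],[[0,0,0],[0,0,0],0],[[0,0,0],[0,0,0],0],[[0,0,0],[0,0,0],0],[[0,0,0],[0,0,0],0],[[0,0,0],[0,0,0],0]]'

```text
t: 14.95
tool_pos: [0.6299, 0.0797, 0.3438]
tool_rot: [1.339, 1.13, -1.338]
contact_force: [-0.3, -1.1, -10.9]
opening: 0.0101
```

```bash
python3 tr.py r6
```

```text
t 14.95 a 0.3614 hz exp 0.0275 act 0.0291 z 0.3438 F [ -0.3  -1.1 -10.9] xax [-0.004  0.007 -1.   ]
ROUND shift mm 170 -1 score 0.852
SQUARE shift mm 0 -1 score 0.97
```

View pics/r_r6.png

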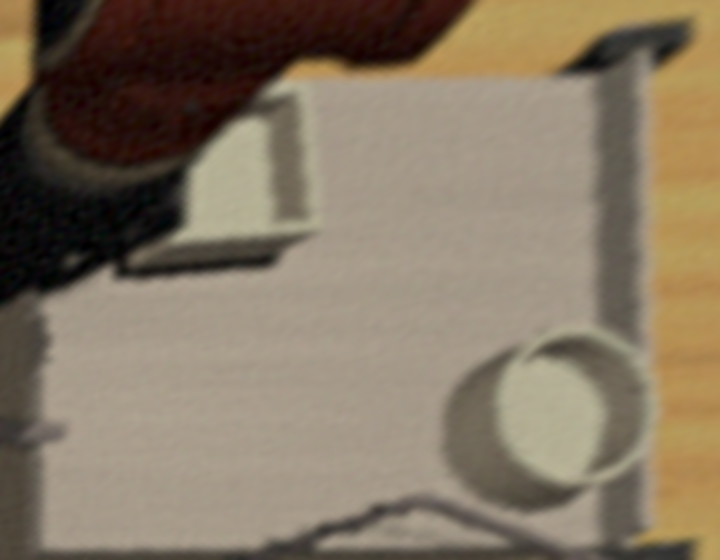

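Emit:
carry_out --increments '[[[0,0,0],[0,0,0],0],[[0,0,0],[0,0,0],0],[[0,0,0],[0,0,0],0],[[0,0,0],[0,0,-0.03],0],[[0,0,0],[0,0,0],0]]'

```text
t: 15.5
tool_pos: [0.6299, 0.0797, 0.3439]
tool_rot: [1.339, 1.13, -1.338]
contact_force: [0.8, -1.6, -10.0]
opening: 0.0103
```

```bash
python3 tr.py
```

```text
t 15.5 a 0.3615 hz exp 0.0275 act 0.0291 z 0.3439 F [  0.8  -1.6 -10. ] xax [-0.004  0.007 -1.   ]
ROUND shift mm 170 -1 score 0.853
SQUARE shift mm 0 -1 score 0.971
```

Emit:
carry_out --increments '[[[0,0,0],[0,0,0],0.15],[[0,0,0],[0,0,0],0.4],[[0,0,0],[0,0,0],0.5],[[0,0,0],[0,0,0],0.5],[[0,0,0],[0,0,0],0.5]]'

```text
t: 16.05
tool_pos: [0.633, 0.0805, 0.3555]
tool_rot: [1.351, 1.119, -1.321]
contact_force: [-0.6, 0.2, 0.8]
opening: 0.0427
```

```bash
python3 tr.py r7; python3 st.py
```

```text
t 16.05 a 0.397 hz exp 0.0326 act 0.0278 z 0.3555 F [-0.6  0.2  0.8] xax [ 0.015  0.009 -1.   ]
ROUND shift mm 166 0 score 0.842
SQUARE shift mm -8 4 score 0.967
16.1 [0.633  0.0805 0.3556] zaxis -99.98 xax [ 0.015  0.009 -1.   ] [0.5 0.8 0.7] 0.04268259152360231 [0.01 0.11 1.63 0.01 1.38 1.75]
```

View pics/f_r7.png

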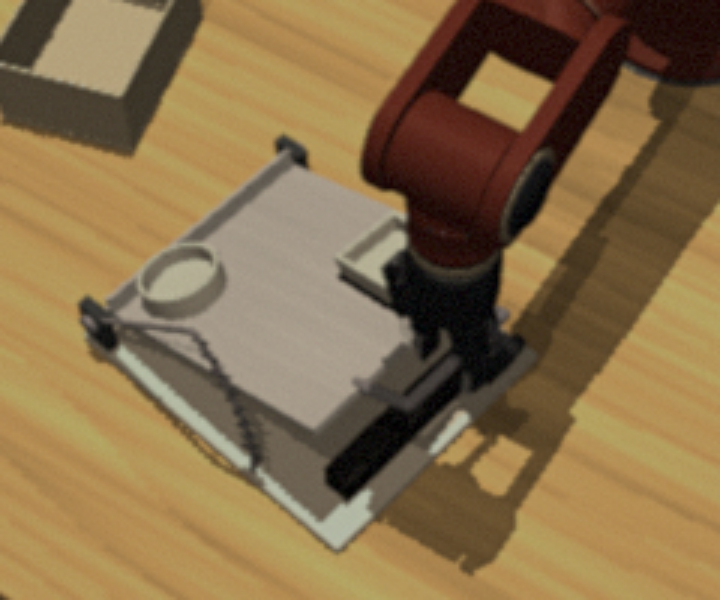

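Emit:
carry_out --increments '[[[0,0,0],[0,0.02,0.6],0.5],[[0,0,0],[0,0.02,0.8],0.5],[[0,0,0],[0,0.05,1],0.5],[[0,0,0],[0,0.1,1],0.5],[[0,0,0],[0,0.1,1],0.5],[[0,0,0],[0,0.1,1],0.5],[[0,0,0],[0,0.2,1],0.5],[[0,0,0],[0,0.3,1],0.5]]'

```text
t: 16.9
tool_pos: [0.6315, 0.0985, 0.5158]
tool_rot: [1.352, 1.118, -1.32]
contact_force: [-0.2, 0.4, 0.2]
opening: 0.0427
```

Emit:
carry_out --increments '[[[0,0,0],[-0.6,0.8,0.5],0.5],[[0,0,0],[-0.6,0.8,0.3],0.5],[[0,0,0],[-0.6,0.8,0],0.5],[[0,0,0],[-0.6,0.8,0],0.5],[[0,0,0],[-0.6,0.8,0],0.5],[[0,0,0],[-0.6,0.8,0],0.5],[[0,0,0],[0,0,0],0.5],[[0,0,0],[0,0,0],0.5]]'

```text
t: 17.7
tool_pos: [0.5486, 0.2046, 0.5397]
tool_rot: [1.353, 1.118, -1.31]
contact_force: [-0.2, -1.1, -0.4]
opening: 0.0429
```

```bash
sed 's/^hz=/a=.3615;hz=/' tr.py > tr2.py; python3 tr2.py r8
```

```text
Traceback (most recent call last):
  File "tr2.py", line 6, in <module>
    print("t",round(o["t"],2),"a",a.round(4),"hz exp",hz.round(4),"act",act.round(4),"z",o["tool_pos"].round(4)[2],"F",o["contact_force"].round(1),"xax",T[:,0].round(3))
                                  ^^^^^^^
AttributeError: 'float' object has no attribute 'round'
```

```bash
sed -i 's/a=.3615;/a=np.float64(.3615);/' tr2.py; python3 tr2.py r8
```

```text
t 17.7 a 0.3615 hz exp 0.0275 act -0.0804 z 0.5397 F [-0.2 -1.1 -0.4] xax [ 0.022  0.011 -1.   ]
ROUND shift mm 170 -1 score 0.854
SQUARE shift mm 0 -1 score 0.971
```

View pics/f_r8.png

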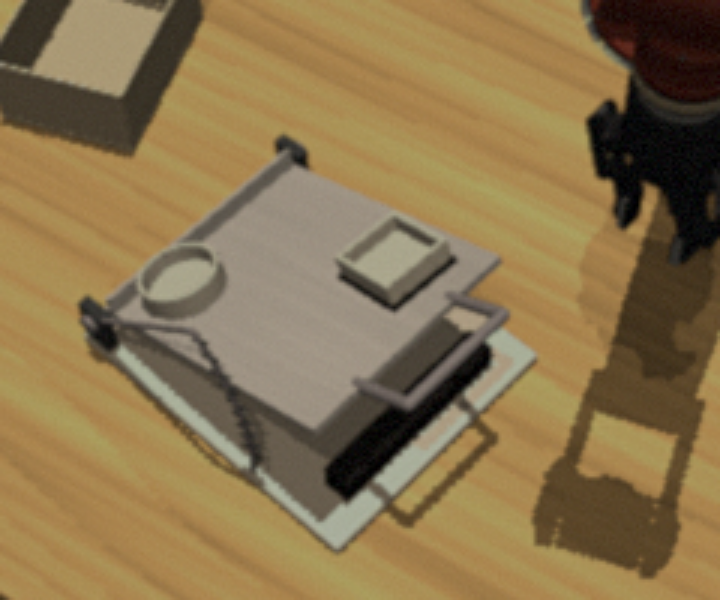

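View pics/r_r8.png

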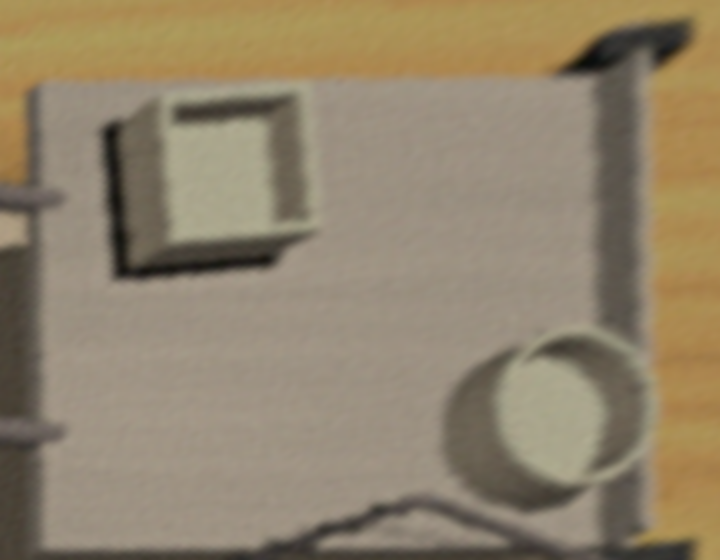

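The board stands at the same angle. The round dish is at the lip, the square dish is in place and the arm is clear.

```bash
python3 -c "
from station import finish_job; print(finish_job())"
```

```text
the job is handed in; nothing more can be done
None
```

The slip check is done and handed in at about 17.8 s, well inside the 72 s limit. The round dish started to slide at a tilt of about 0.36 rad. I stopped there, held that angle until the dish came to rest at the lip, then let go and moved the arm clear.

- **Lifting:** I pinched the bar from above and raised the board slowly. Near the slip point I went up in steps of about 0.01 rad and measured both dishes in the camera picture after each one.
- **Slide:** The dish took roughly 1.5 s to slide about 170 mm. It sped up on the way: its mean speed was about 0.12 m/s over the last interval I could time. I estimate about 0.2 m/s at the lip, where I did not measure it.
- **Last check:** After release, the rectified view matched at a tilt of 0.3615 rad. The round dish was against the lip, the square dish had moved 0 to 1 mm, and the force reading was near zero. In the close-up the arm was clear of the board. I did not check the bottle and brush again.
- **Disagreements:**
  - The square dish tracker briefly read −3 mm on the way up. The picture showed that dish had not moved, so I put it down to the moving arm edge in the match area.
  - When the fingers opened, the unloaded arm rose about 12 mm. That made the arm-based tilt reading wrong at that moment, but the pictures showed the board had not moved.

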